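# Switch off the bag sealer and hold its jaw up for a strip change

## Robot

A 7-joint arm with a two-finger parallel gripper is mounted at the origin on a cart in front of the work surface, level with it; the furniture and walls round the work are solid. World frame = base frame: x ahead of the robot, y to its left, z up, the work surface at z = 0. Lengths are in mm, angles in rad, forces in N, time in s.
With the tool pointing down it reaches from about 400 to 875 mm from the base axis. Payload 19.3 kg.
Tool frame: the origin (TCP) lies at the very end of the fingers, on their centre line; the grasp point (between the pads) lies 19 mm behind it (grip_point_offset is the z of the grasp point in the tool frame, in mm); z points along the fingers, x is the direction in which the jaws open and shut, and the axes are right-handed (so a half turn about z gives the same grasp; the last joint's range is limited). The gripper opens to 85 mm and grips with 20 to 120 N. Pads are 22 mm wide; open, the fingers measure 114 mm over their backs; the gripper's body (76 mm by 85 mm) begins 54 mm behind the grasp point. The pads swing forward as they close: fully open they stand 13 mm farther back than shut.
Start: joints at [-1.195, 0.521, -0.036, 1.599, 0.021, 1.021, -0.113], TCP at [269.504, 563.898, 196.091] pointing down, gripper open.
Joint ranges: [-2.91, 2.91], [-0.3, 2.13], [-1.5, 1.42], [0.17, 2.43], [-1.26, 4.41], [0.16, 1.93], [-2.52, 2.52]. Speed limits (rad/s): [1.89, 1.89, 2.39, 2.39, 3.01, 3.01, 3.01].

## Interface

Orientations are given as a 3x3 rotation matrix whose columns are the frame's x, y, z axes.
In Python, from workcell import movep, movel, goto_joints, open_gripper, clamp, wait, inverse_kinematics, read_state, camera, PlanningError, finish_job, grip_point_offset gives the robot as it stands. Calls block until the motion is done:
- movep(position, orientation): joint-space move of the TCP to a pose.
- movel(position, frame=None, max_speed=150, guard=None): straight line of the TCP; frame=None keeps the orientation; max_speed is the mean speed in mm/s. With guard (N) it stops when the force on the tool has changed by that much, and returns True; else False.
- goto_joints(angles): joint-space move.
- open_gripper() and clamp(): open the fingers fully, or close them until they stop; the grip force is fixed at half the most.
- wait(seconds).
- inverse_kinematics(position, orientation): joint angles nearest the present ones, or None.
- read_state(): the state.
- camera(name): name is "scene" or "top" or "wrist"; returns a dict with "image" (400x640x3 uint8, blue, green, red), "range_z" (400x640 float32, mm along the optical axis (not along the pixel's ray), 0 where there is no reading), "fx", "fy", "cx", "cy" (pixels), "cam_to_world" (4x4, takes a point from camera to world coordinates). Camera axes: x right, y up, looking along -z (the intrinsics and any distortion apply to the point x, -y, -z); pixel columns grow to the right and rows downward; lengths in mm; the calibration is good to about 2 mm. A picture is of the moment at which its call begins.
A pose or a line that the arm cannot do raises PlanningError and nothing moves.
- finish_job(): hands the job in, once; it reports no verdict.
The state is a dict: "time": time; "qpos": joint angles; "qvel": joint speeds; "joint_efforts": joint torques, N m; "eef_pos": TCP position; "tool_rot": TCP orientation; "ft_force": force on the tool from outside, world axes, zero at the start; "torque": the same for the moment, N m; "finger_gap": finger opening in mm.
Only numpy, scipy, OpenCV 4.12 (cv2) and the standard library are available. Lean on these libraries where they do the work, as an engineer would, in place of code of your own. Each camera call takes 0.05 s, during which the arm holds its last target.

## Task

I am about to change the worn strip under the jaw of the bag sealer, and its lift spring has gone, so the jaw drops shut as soon as it is let go. First switch the sealer off while its jaw is still down, by pressing the raised end of the rocker on its cord switch fully down; then take the jaw by the handle at its free end, raise it to 30 degrees (never right back to its stop, never letting it fall) and finish there, still holding it steady in the gripper with nothing else propping it, so that I can work under it. Leave the other things on the bench where they are.

Things in the scene. Friction and masses are not known exactly. Their poses are not given: they have to be found in the camera images.
- impulse_sealer: impulse bag sealer, fixed: a long box 315 x 82 mm, top 66 mm above the bench, with a narrow sealing bed (28 mm wide, top at 81 mm) under its hinged jaw. Origin: centre of its underside. x runs along it from the handle end (-x) to the hinge end (+x), z up. Place and direction vary; the handle end points roughly to the robot's left, the cord switch lies on the side facing the robot.
- impulse_sealer_arm: the sealer's jaw: a slim bar 23 mm wide, shut on the sealing bed, with a dark handle at its free end. Origin and axes are those of impulse_sealer when shut and turn with the jaw about its hinge. About 0.3 kg, loose on its hinge: some 1.5 N of lift at the handle raises it; it falls shut by its weight.
- jaw_hinge (a joint): opening angle of the jaw in rad: 0 shut (it always starts shut), 0.524 = 30 degrees, 0.733 the back stop. Grows as the handle end rises.
- jaw_handle (a point): centre of the jaw's handle, moves with it: a block 56 mm long, 26 mm wide (along the sealer's y), 20 mm thick; 92 mm above the bench when shut, 298 mm from the hinge axis, 8 mm lower than it. It overhangs the machine's end: from this point outward all is free beside and under it down to 47 mm above the bench (small dial). Pinched across its width it can turn in the pinch.
- jaw_pivot (a point): point on the jaw's hinge axis, 100 mm above the bench, at [130, 0, 100] mm in the frame of impulse_sealer. The axis is level and parallel to the sealer's y. Two grinders 0.56 m tall stand behind and left of the handle end, 0.08 m or more from the handle.
- cord_switch: the sealer's cord switch: a grey housing 104 x 54 x 22 mm with a black rocker on top, in the black cord beside the sealer. Fixed, at [-95, -130, 0] mm in the sealer's frame, axes parallel to the sealer's; its length and the rocker's lie along x. Origin: centre of its underside.
- cord_switch_rocker (a joint): angle of the rocker in rad: 0 = on (its +x end stands up; always so at the start), 0.36 = off (the +x end fully down, about 9 mm lower). Counts as off above 0.30. It turns with about 2 N at the raised end and stays where it is left.
- rocker_press (a point): where to press: on the top of the rocker's +x end (the raised one, with three fine ridges), 16 mm from the pivot; 38 mm above the bench when on, 33 mm when off; moves with the rocker. The rocker is 51 x 36 mm, 9 mm thick, its pivot 31 mm above the bench.
- wipe_bottle: bystander, to be left where it is: white wipe bottle with a blue cap, 50 x 50 x 96 mm. Origin: centre of its underside.
- cup_a: bystander, to be left where it is: small paper cup, 64 mm wide and high. Origin: centre of its underside.
- cup_b: bystander, to be left where it is: another small paper cup, 64 mm wide and high. Origin: centre of its underside.
- tape_masking: bystander, to be left where it is: roll of masking tape lying flat, 100 x 24 mm. Origin: centre of its underside.

How it is judged:
By the outcome, as a careful person would: the job done as asked, in the order asked, and still so for the second after the job is handed in, while the arm keeps its last pose, push and grip.
It also fails if it takes over 48 s, if anything falls off the work surface, if the arm or the gripper's body presses on something with over 40 N, if the wrist force passes 120 N, or if a joint passes its speed limit or range.

## Working session

There is one attempt and no reset: what is moved stays moved. The work goes in short steps, each a Python script; the robot and the scene stay as the last script left them, time stands still between calls to the robot, and variables do not carry over. Pictures are saved under pics/ and viewed, and the job is handed in when it is done.

```bash
mkdir -p pics; ls; python3 - <<'E'
from workcell import *
import cv2,numpy as np
s=read_state();print(s["time"],s["eef_pos"],s["finger_gap"],grip_point_offset);print(np.round(s["tool_rot"],3))
for n in("top","scene","wrist"):
    c=camera(n);cv2.imwrite(f"pics/{n}0.png",c["image"]);np.savez(f"pics/{n}0.npz",**c);print(n,c["fx"],c["cx"],c["cy"],np.round(c["cam_to_world"],2).tolist())
    print([k for k in c])
E
```

```text
pics
0.0 [269.36595244 563.56152733 195.52891022] 85.2784693569647 -18.700000000000003
[[ 0.431  0.902 -0.   ]
 [ 0.902 -0.431 -0.001]
 [-0.001  0.    -1.   ]]
top 460.0675327329002 323.61762668506 203.0913387769316 [[0.01, 0.98, -0.19, 305.93], [-1.0, 0.01, 0.01, -170.32], [0.01, 0.19, 0.98, 1453.16], [0.0, 0.0, 0.0, 1.0]]
['image', 'range_z', 'fx', 'fy', 'cx', 'cy', 'cam_to_world']
scene 375.97170239840403 318.28503361258777 202.12432638308366 [[0.57, 0.44, -0.7, -261.24], [-0.82, 0.28, -0.49, -775.7], [-0.02, 0.85, 0.52, 722.8], [0.0, 0.0, 0.0, 1.0]]
['image', 'range_z', 'fx', 'fy', 'cx', 'cy', 'cam_to_world']
wrist 331.6346734640971 321.2213808092134 193.67487556389383 [[0.43, -0.86, -0.27, 201.31], [0.9, 0.41, 0.13, 595.78], [-0.0, -0.3, 0.95, 373.35], [0.0, 0.0, 0.0, 1.0]]
['image', 'range_z', 'fx', 'fy', 'cx', 'cy', 'cam_to_world']
```

View pics/top0.png

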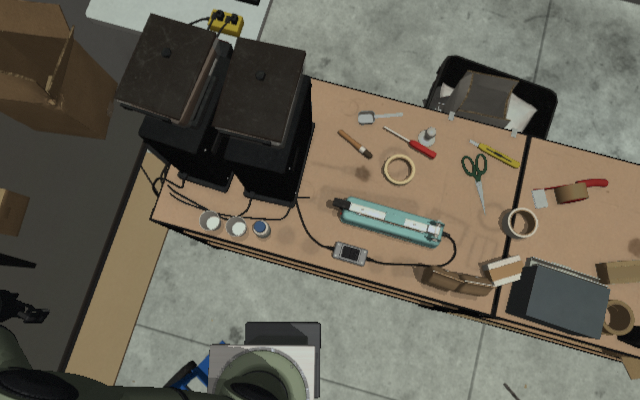

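View pics/scene0.png

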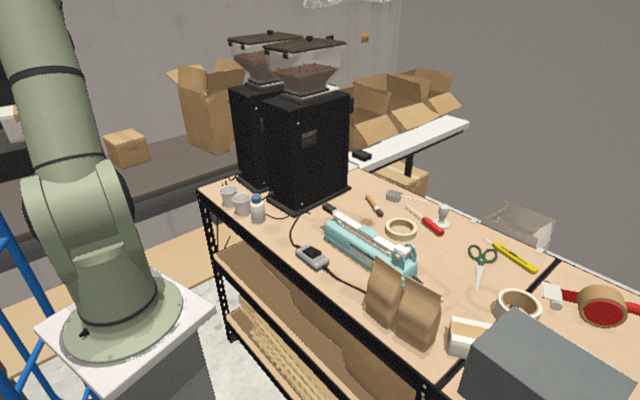

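View pics/wrist0.png

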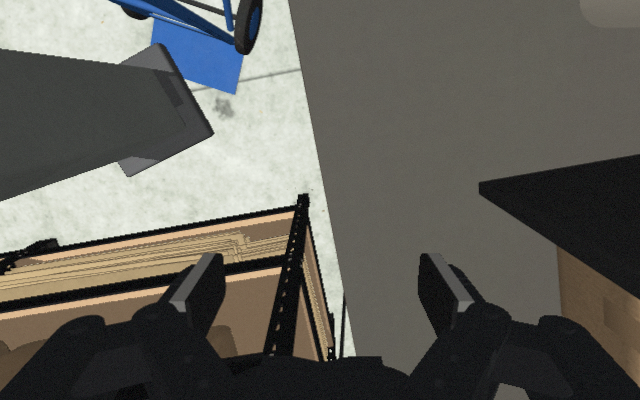

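The top view shows the sealer from its handle at about (338,203) to the hinge end at (440,235). The cord switch is at (350,253), the cups at (210,221) and (237,228), the bottle at (260,228), and the grinders at upper left. The gripper is left of the bench.

```bash
cat > h.py <<'E'
import numpy as np,cv2
def pts(c,uv,z=None):
    uv=np.atleast_2d(np.asarray(uv,float));M=np.asarray(c["cam_to_world"])
    d=np.c_[(uv[:,0]-c["cx"])/c["fx"],-(uv[:,1]-c["cy"])/c["fy"],-np.ones(len(uv))]
    if z is None: t=np.asarray(c["range_z"])[uv[:,1].astype(int),uv[:,0].astype(int)]
    else: t=(z-M[2,3])/(d@M[:3,:3].T)[:,2]
    return d*t[:,None]@M[:3,:3].T+M[:3,3]
E
python3 - <<'E'
from h import *
for n in("top","scene"):
    c=np.load(f"pics/{n}0.npz");im=c["image"];hsv=cv2.cvtColor(im,cv2.COLOR_BGR2HSV)
    m=cv2.inRange(hsv,(80,40,60),(100,255,255))
    k,l,st,ce=cv2.connectedComponentsWithStats(m)
    i=1+np.argmax(st[1:,4]);print(n,st[i])
    v,u=np.where(l==i);P=pts(c,np.c_[u,v])
    print("z pct",np.percentile(P[:,2],[5,50,90]))
    T=P[abs(P[:,2]-66)<8];print(len(T));
    r=cv2.minAreaRect(T[:,:2].astype(np.float32));print(r)
    B=cv2.boxPoints(r);print(B)
    # depth map crop
    if n=="top":
        cv2.imwrite("pics/topz.png",cv2.resize(im[180:280,320-20:460],None,fx=5,fy=5,interpolation=cv2.INTER_CUBIC))
        v,u=np.mgrid[235:275,320:385];P=pts(c,np.c_[u.ravel(),v.ravel()])
        s=(P[:,2]>14)&(P[:,2]<50)
        k,l,st,ce=cv2.connectedComponentsWithStats(s.reshape(u.shape).astype(np.uint8));print(st)
        i=1+np.argmax(st[1:,4]);Q=P[(l==i).ravel()];print(cv2.minAreaRect(Q[:,:2].astype(np.float32)),np.median(Q[:,2]))
    else: cv2.imwrite("pics/scz.png",cv2.resize(im[180:290,285:445],None,fx=5,fy=5,interpolation=cv2.INTER_CUBIC))
c=np.load("pics/top0.npz")
for uv in[(338,203),(350,253),(260,228),(237,226),(210,219),(330,203),(300,200)]:print(uv,pts(c,[uv]).round())
E
```

```text
top [ 341  197  103   51 1737]
z pct [43.99449551 64.34111578 93.65732668]
1304
((522.7747192382812, -395.36260986328125), (308.2679443359375, 76.8600845336914), 74.44681549072266)
[[ 444.42355 -533.54816]
 [ 518.4692  -554.15686]
 [ 601.12585 -257.17706]
 [ 527.08026 -236.56836]]
[[   0    0   65   40 2009]
 [   9    7   42   25  585]
 [   7   12    1    2    2]
 [  52   24    2    2    2]
 [  55   26    1    1    1]
 [  59   28    1    1    1]]
((424.5286560058594, -266.24420166015625), (131.64956665039062, 53.852821350097656), 74.60050201416016) 23.17383145500071
scene [ 324  218   93   60 1383]
z pct [16.1859865  61.54000975 73.06000471]
692
((513.3397216796875, -394.6309814453125), (307.2319030761719, 61.29732131958008), 79.66310119628906)
[[ 455.6243  -540.2542 ]
 [ 515.92676 -551.2532 ]
 [ 571.0552  -249.00775]
 [ 510.7527  -238.00879]]
(338, 203) [[ 568. -226.  103.]]
(350, 253) [[ 425. -266.   34.]]
(260, 228) [[491.   5.  99.]]
(237, 226) [[509.  91.   2.]]
(210, 219) [[531. 178.   1.]]
(330, 203) [[ 588. -204.   -1.]]
(300, 200) [[ 597. -107.   -6.]]
```

View pics/topz.png

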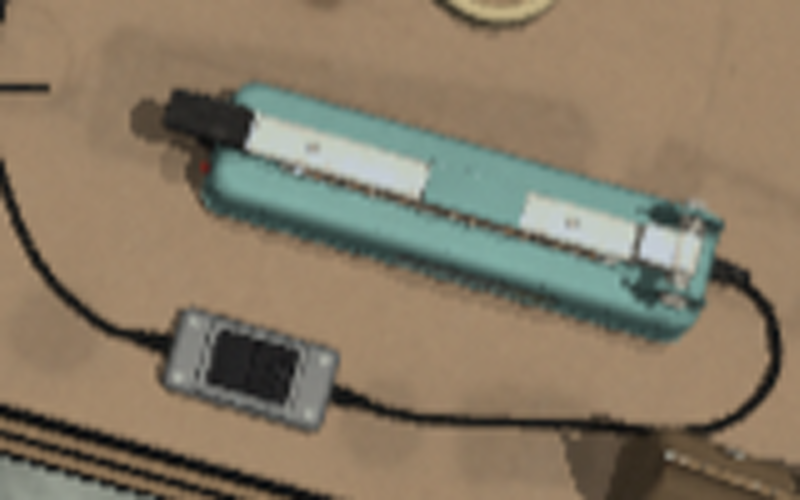

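View pics/scz.png

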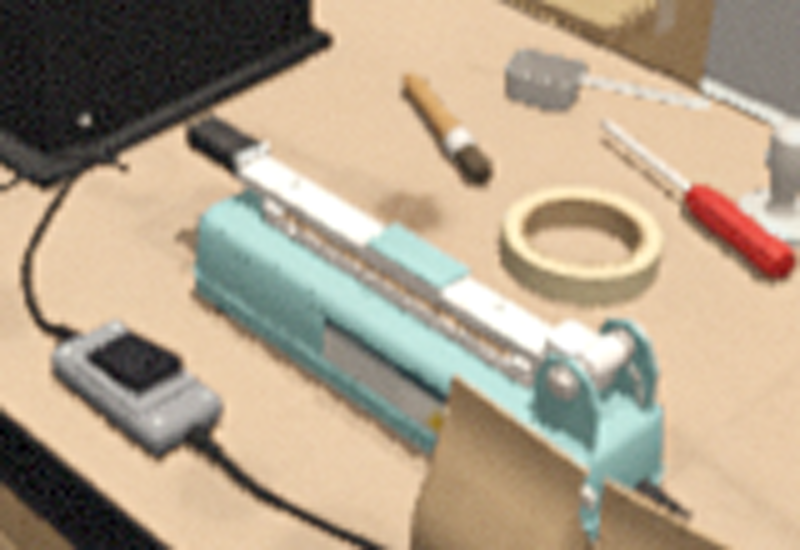

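```bash
python3 - <<'E'
from h import *
from workcell import *
c=np.load("pics/top0.npz")
v,u=np.mgrid[0:300,100:330];P=pts(c,np.c_[u.ravel(),v.ravel()]);z=c["range_z"][0:300,100:330].ravel();P=P[z>0]
for lo,hi in((30,70),(70,110),(110,300),(300,450),(450,600)):
    s=P[(P[:,2]>lo)&(P[:,2]<hi)&(P[:,0]>380)&(P[:,1]<420)];print(lo,len(s),s.min(0).round(),s.max(0).round() if len(s) else "")
    for y0 in range(-250,400,50):
        q=s[(s[:,1]>y0)&(s[:,1]<y0+50)]
        if len(q)>3: print("  y",y0,"minx",q[:,0].min().round())
C=np.array([523,-395.4]);ex=np.array([-.268,-.9635]);ey=np.array([.9635,-.268])
W=lambda x,y:C+x*ex+y*ey
for sg in(1,-1):
    ty=lambda t:0
    def R(th):
        x=sg*np.r_[ey,0]; zz=np.cos(th)*np.r_[0,0,-1]-np.sin(th)*np.r_[ex,0]
        return np.c_[x,np.cross(zz,x),zz]
    print(sg)
    for p,h,th in((W(-70,-130),120,0),(W(-70,-130),31,0),(W(-178,0),200,0),(W(-178,0),73,0),(W(130-262-8.7,0),242-5-16.2,np.pi/6)):
        j=inverse_kinematics(np.r_[p,h],R(th));print(p.round(),h,None if j is None else np.round(j,2))
print(inverse_kinematics([194,406,300],read_state()["tool_rot"]))
E
```

```text
30 870 [ 470. -140.   30.] [831. 273.  70.]
  y -150 minx 656.0
  y -100 minx 586.0
  y -50 minx 473.0
  y 0 minx 471.0
  y 50 minx 470.0
  y 100 minx 473.0
  y 150 minx 487.0
  y 200 minx 652.0
  y 250 minx 633.0
70 547 [ 476. -141.   70.] [833. 275. 110.]
  y -150 minx 651.0
  y -100 minx 585.0
  y -50 minx 479.0
  y 0 minx 476.0
  y 50 minx 615.0
  y 100 minx 633.0
  y 150 minx 637.0
  y 200 minx 652.0
  y 250 minx 668.0
110 2764 [ 584. -143.  110.] [839. 276. 300.]
  y -150 minx 641.0
  y -100 minx 584.0
  y -50 minx 593.0
  y 0 minx 604.0
  y 50 minx 615.0
  y 100 minx 631.0
  y 150 minx 636.0
  y 200 minx 653.0
  y 250 minx 668.0
300 6163 [ 582. -144.  300.] [961. 284. 402.]
  y -150 minx 649.0
  y -100 minx 582.0
  y -50 minx 591.0
  y 0 minx 603.0
  y 50 minx 615.0
  y 100 minx 629.0
  y 150 minx 636.0
  y 200 minx 651.0
  y 250 minx 668.0
450 15467 [ 607. -135.  459.] [905. 269. 561.]
  y -150 minx 662.0
  y -100 minx 607.0
  y -50 minx 611.0
  y 0 minx 622.0
  y 50 minx 644.0
  y 100 minx 655.0
  y 150 minx 656.0
  y 200 minx 671.0
  y 250 minx 688.0
1
[ 417. -293.] 120 [-0.08  0.59  0.81  2.   -0.6   0.8   0.81]
[ 417. -293.] 31 [ 0.15  0.66  0.47  2.04 -0.55  0.56  0.75]
[ 571. -224.] 200 [-0.2   0.61  0.75  1.66 -0.46  1.06  0.42]
[ 571. -224.] 73 [-0.04  0.71  0.49  1.75 -0.45  0.79  0.39]
[ 561. -260.] 220.8 [ 0.15  0.77  0.81  1.52 -0.94  1.52  0.91]
-1
[ 417. -293.] 120 [-0.27  0.85  1.23  2.01 -0.96  1.03 -1.98]
[ 417. -293.] 31 [-0.24  1.08  1.22  2.06 -1.25  1.06 -1.76]
[ 571. -224.] 200 [-0.4   0.85  1.23  1.66 -0.84  1.25 -2.4 ]
[ 571. -224.] 73 [-0.38  1.08  1.22  1.77 -1.12  1.17 -2.21]
[ 561. -260.] 220.8 [ 0.01  0.98  1.22  1.52 -1.19  1.77 -2.06]
[-1.21102398  0.12892291 -0.05119847  1.89025985  0.0071958   1.12347031
 -0.13997304]
```

```bash
cat >> h.py <<'E'
class F:
    def __init__(s,c=(523,-395.4),a=74.45):
        a=np.radians(a);s.c=np.array(c);s.ex=-np.r_[np.cos(a),np.sin(a)];s.ey=np.r_[-s.ex[1],s.ex[0]]
    def W(s,x,y,z): return np.r_[s.c+x*s.ex+y*s.ey,z]
    def L(s,p): p=np.atleast_2d(p);d=p[:,:2]-s.c; return np.c_[d@s.ex,d@s.ey,p[:,2]]
    def R(s,th=0.):
        x=np.r_[s.ey,0];zz=-np.cos(th)*np.r_[0,0,1]-np.sin(th)*np.r_[s.ex,0]
        return np.c_[x,np.cross(zz,x),zz]
E
python3 - <<'E'
from h import *
from workcell import *
f=F()
movep([194,406,300],read_state()["tool_rot"])
q=read_state()["qpos"].copy();q[0]=0.55;goto_joints(q)
print(read_state()["time"],read_state()["eef_pos"])
movep(f.W(-80,-110,230),f.R(0))
s=read_state();print(s["time"],s["eef_pos"],s["qpos"].round(2))
c=camera("wrist");cv2.imwrite("pics/w1.png",c["image"]);np.savez("pics/w1.npz",**c)
for p,h,t in(((-70,-130),31,0),((-178,0),200,.26),((-178,0),73,.26),((-141,0),221,.26+.524)):
    j=inverse_kinematics(f.W(*p,h),f.R(t));print(None if j is None else np.round(j,2))
E
```

```text
3.4583 [ 362.87112954 -266.90564202  299.997251  ]
3.9583 [ 438.60928502 -288.23367723  229.32352376] [ 0.54  0.33 -0.09  1.82  0.04  1.    0.16]
[ 0.55  0.59 -0.07  2.02  0.08  0.53  0.15]
[ 0.55  0.54 -0.17  1.59 -0.19  1.06  0.22]
[ 0.56  0.69 -0.2   1.68 -0.18  0.82  0.26]
[ 0.84  0.74 -0.2   1.42 -0.59  1.37  0.62]
```

View pics/w1.png

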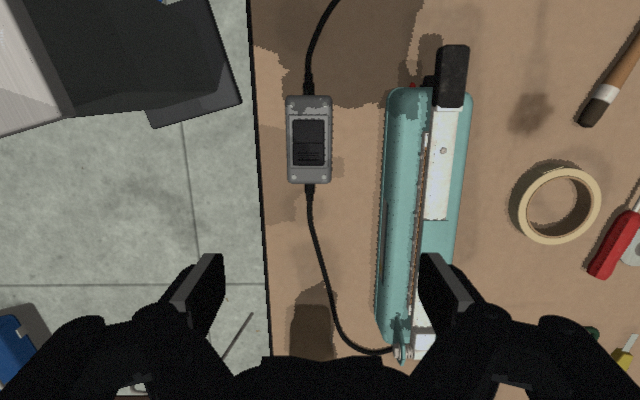

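The wrist view shows the switch at (286–332, 95–184), with the rocker ridges near (307,155) on the hinge side. The handle is at (436–469, 45–107).

```bash
python3 - <<'E'
from h import *
c=np.load("pics/w1.npz");im=c["image"];f=F()
hsv=cv2.cvtColor(im,cv2.COLOR_BGR2HSV)
g=cv2.cvtColor(im,cv2.COLOR_BGR2GRAY)
# switch housing by height
v,u=np.mgrid[85:195,275:345];P=pts(c,np.c_[u.ravel(),v.ravel()]);
m=((P[:,2]>15)&(P[:,2]<50)).reshape(u.shape).astype(np.uint8)
m=cv2.morphologyEx(m,cv2.MORPH_OPEN,np.ones((13,13)))
uv=np.c_[u[m>0],v[m>0]];r=cv2.minAreaRect(pts(c,uv,22)[:,:2].astype(np.float32));print("sw",r,f.L([*r[0],0]), "z med",np.median(P[m.ravel()>0,2]))
# rocker dark
k=((g[85:195,275:345]<45)&(m>0)).astype(np.uint8);k=cv2.morphologyEx(k,cv2.MORPH_CLOSE,np.ones((9,9)));k=cv2.morphologyEx(k,cv2.MORPH_OPEN,np.ones((9,9)))
uv=np.c_[u[k>0],v[k>0]];r=cv2.minAreaRect(pts(c,uv,35)[:,:2].astype(np.float32));print("rock",r,f.L([*r[0],0]))
for a in [(310,125),(310,160)]:print(a,pts(c,[a]).round(1))
# handle
v,u=np.mgrid[30:120,425:480];P=pts(c,np.c_[u.ravel(),v.ravel()])
k=((g[30:120,425:480]<70).ravel()&(P[:,2]>75)&(P[:,2]<115)).reshape(u.shape).astype(np.uint8);k=cv2.morphologyEx(k,cv2.MORPH_OPEN,np.ones((5,5)))
uv=np.c_[u[k>0],v[k>0]];Q=pts(c,uv,102);r=cv2.minAreaRect(Q[:,:2].astype(np.float32));print("handle",r,f.L([*r[0],0]),np.median(P[k.ravel()>0,2]))
# jaw white strip centre line
v,u=np.mgrid[110:215,425:470];w=(g[110:215,425:470]>140)
P=pts(c,np.c_[u.ravel(),v.ravel()]);k=(w.ravel()&(P[:,2]>85));Q=P[k];r=cv2.minAreaRect(Q[:,:2].astype(np.float32));print("strip",r,f.L([*r[0],0]),np.median(Q[:,2]))
E
```

```text
sw ((430.0006103515625, -265.3940734863281), (101.73435974121094, 52.81489944458008), 74.08348846435547) [[-100.31610156 -124.44720637    0.        ]] z med 24.336438160042604
rock ((429.1353759765625, -265.8200378417969), (50.4470329284668, 34.284664154052734), 74.45780181884766) [[ -99.67377749 -125.16657828    0.        ]]
(310, 125) [[ 436.9 -247.7   32.4]]
(310, 160) [[ 426.7 -284.2   40.3]]
handle ((569.51220703125, -234.79299926757812), (50.76726150512695, 28.177448272705078), 74.29373168945312) [[-167.19723817    1.75431865    0.        ]] 101.33156195409143
strip ((534.5089721679688, -275.6564025878906), (83.69048309326172, 172.50750732421875), 25.646259307861328) [[-118.44592382  -21.01306001    0.        ]] 94.78905369500353
```

```bash
python3 - <<'E'
from h import *
from workcell import *
f=F()
c=np.load("pics/top0.npz");g=cv2.cvtColor(c["image"],cv2.COLOR_BGR2GRAY)
for nm,(u0,u1,v0,v1),z in(("handle",(328,352,195,212),102),("rocker",(335,365,243,264),35)):
    sub=(g[v0:v1,u0:u1]<60).astype(np.uint8);k,l,st,ce=cv2.connectedComponentsWithStats(sub);i=1+np.argmax(st[1:,4])
    v,u=np.where(l==i);r=cv2.minAreaRect(pts(c,np.c_[u+u0,v+v0],z)[:,:2].astype(np.float32));print(nm,r,f.L([*r[0],0]))
clamp()
movep(f.W(-72,-126,75),f.R(0))
s=read_state();print(s["time"],s["eef_pos"],s["finger_gap"],s["ft_force"].round(1))
hit=movel(f.W(-72,-126,31),max_speed=40,guard=18)
s=read_state();print(hit,s["time"],s["eef_pos"],s["ft_force"].round(1))
E
```

```text
handle ((561.9462280273438, -233.48138427734375), (52.808258056640625, 37.04308319091797), 79.1662826538086) [[-166.43256236   -5.88633859    0.        ]]
rocker ((425.6004333496094, -266.28070068359375), (49.83211135864258, 33.56962585449219), 74.20957946777344) [[ -98.28233175 -128.44863684    0.        ]]
5.4417 [ 421.70312059 -292.62045272   75.88933131] 0.13135407282633743 [0.1 0.1 1.1]
False 6.6917 [ 421.05734393 -292.36952797   31.22136829] [0.1 0.1 0.3]
```

```bash
python3 - <<'E'
from h import *
from workcell import *
c=camera("wrist");cv2.imwrite("pics/w2.png",c["image"]);np.savez("pics/w2.npz",**c)
c=camera("scene");cv2.imwrite("pics/s2.png",cv2.resize(c["image"][200:300,260:420],None,fx=5,fy=5))
print(read_state()["ft_force"].round(1),read_state()["joint_efforts"].round(1))
E
```

```text
[0.6 0.4 0.4] [ -0.  -84.7   1.5 -21.9   0.    0.    0. ]
```

View pics/w2.png

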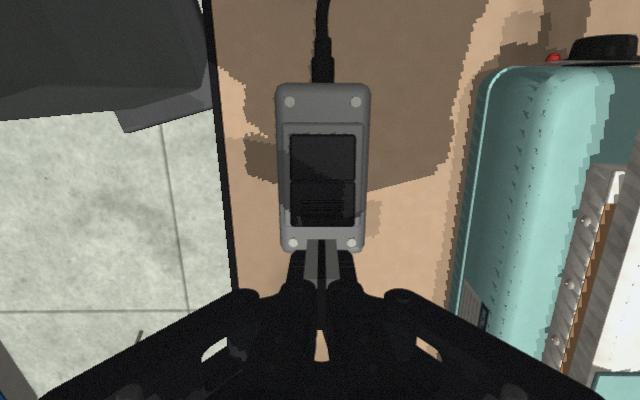

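View pics/s2.png

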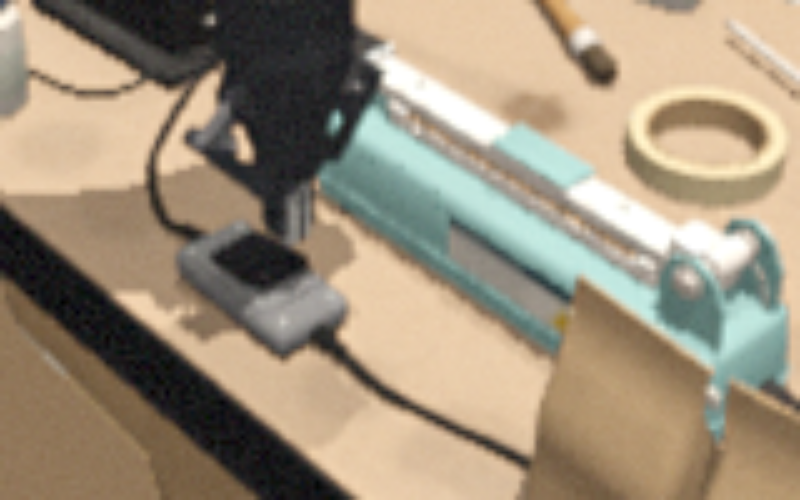

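```bash
python3 - <<'E'
from h import *
from workcell import *
def proj(c,p):
    M=np.linalg.inv(c["cam_to_world"]);q=M[:3,:3]@p+M[:3,3];return np.r_[c["cx"]+c["fx"]*q[0]/-q[2],c["cy"]-c["fy"]*q[1]/-q[2]]
p=read_state()["eef_pos"];f=F()
c=np.load("pics/w2.npz");print("wrist",proj(c,p).round(),"z cmp",c["range_z"][245:262:4,322], c["cam_to_world"][:3,3].round())
for uv in[(322,160),(322,215),(322,235),(322,200),(290,245),(318,250)]:print(uv,pts(c,[uv]).round(1),f.L(pts(c,[uv])).round(1))
s=camera("scene");print("scene",proj(s,p).round(),s["range_z"][240:252:2,318],)
v,u=np.mgrid[235:255,300:330];
for uv in[(318,247),(318,244),(316,246),(307,250),(312,250)]:print(uv,pts(s,[uv]).round(1),f.L(pts(s,[uv])).round(1))
t=camera("top");print("top",proj(t,p).round());cv2.imwrite("pics/t2.png",cv2.resize(t["image"][180:280,300:460],None,fx=5,fy=5))
E
```

```text
wrist [321. 226.] z cmp [145.27547 141.70361   0.      136.59596 132.14429] [ 442. -220.  209.]
(322, 160) [[ 432.4 -254.6   32.9]] [[-111.4 -125.    32.9]]
(322, 215) [[ 424.6 -282.4   40.1]] [[ -82.5 -125.    40.1]]
(322, 235) [[ 419.2 -302.1   21.4]] [[ -62.1 -125.    21.4]]
(322, 200) [[ 426.6 -275.6   35.8]] [[ -89.6 -125.    35.8]]
(290, 245) [[ 398.7 -302.4   23.4]] [[ -56.3 -144.7   23.4]]
(318, 250) [[ 422.8 -282.3   80.9]] [[ -82.1 -126.8   80.9]]
scene [318. 256.] [1029.1079 1031.8916 1033.6261 1040.4454 1042.6892 1088.7876]
(318, 247) [[ 411.5 -301.1   73.5]] [[ -61.  -132.7   73.5]]
(318, 244) [[ 410.2 -302.2   85.2]] [[ -59.6 -133.6   85.2]]
(316, 246) [[ 410.  -295.4   75.6]] [[ -66.  -135.7   75.6]]
(307, 250) [[ 425.6 -251.6   31.7]] [[-112.4 -132.4   31.7]]
(312, 250) [[ 434.  -263.5   31.3]] [[-103.2 -121.1   31.3]]
top [358. 254.]
```

View pics/t2.png

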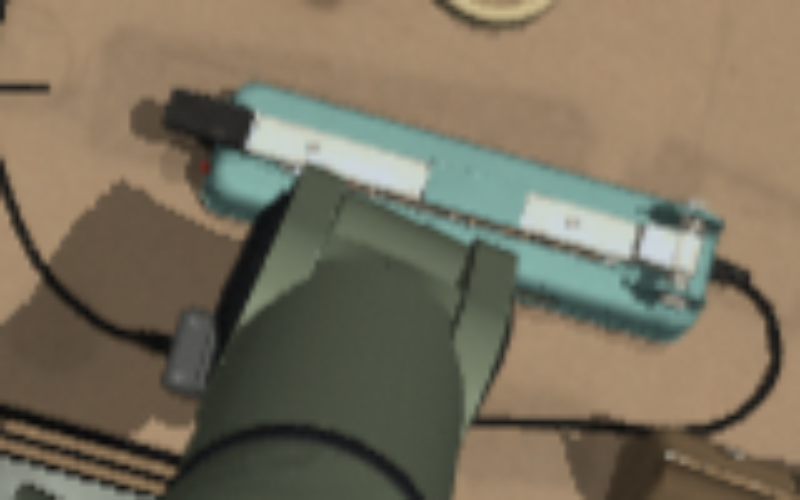

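```bash
python3 - <<'E'
from h import *
f=F()
for n,cols in(("w2",(305,312,318,330,338)),("w1",(205,215,435,445))):
    c=np.load(f"pics/{n}.npz");print(n)
    for u in cols:
        for v in range(236 if n=="w2" else 250,300,6):
            d=c["range_z"][v,u]
            if d>0: print(u,v,c["image"][v,u].mean().round(),d.round(),f.L(pts(c,[(u,v)]))[0].round())
E
```

```text
w2
305 236 130.0 205.0 [ -61. -136.   21.]
305 242 134.0 206.0 [ -57. -136.   21.]
305 248 128.0 206.0 [ -54. -136.   22.]
305 254 43.0 147.0 [ -78. -133.   77.]
305 260 53.0 142.0 [ -78. -132.   81.]
305 266 77.0 128.0 [ -82. -132.   95.]
305 272 75.0 124.0 [ -83. -132.  100.]
305 278 75.0 120.0 [ -82. -131.  103.]
305 284 21.0 112.0 [ -85. -131.  111.]
305 290 19.0 111.0 [ -83. -131.  112.]
305 296 23.0 107.0 [ -84. -131.  117.]
312 236 128.0 205.0 [ -61. -131.   21.]
312 242 77.0 148.0 [ -82. -130.   74.]
312 248 75.0 143.0 [ -82. -129.   80.]
312 254 75.0 138.0 [ -82. -129.   84.]
312 260 72.0 134.0 [ -82. -129.   89.]
312 266 76.0 130.0 [ -82. -129.   94.]
312 272 77.0 125.0 [ -82. -129.   98.]
312 278 74.0 120.0 [ -82. -129.  103.]
312 284 20.0 116.0 [ -83. -129.  108.]
312 290 13.0 111.0 [ -83. -129.  113.]
312 296 19.0 108.0 [ -84. -128.  116.]
318 236 131.0 204.0 [ -62. -127.   22.]
318 242 42.0 149.0 [ -82. -127.   73.]
318 248 26.0 143.0 [ -82. -127.   79.]
318 254 32.0 137.0 [ -82. -127.   85.]
318 260 17.0 133.0 [ -82. -127.   90.]
318 266 14.0 129.0 [ -82. -127.   94.]

[... 1653 characters left out ...]
132.0 [ -79. -152.  293.]
215 298 3.0 133.0 [ -77. -152.  293.]
435 250 148.0 341.0 [ 1.  7. 98.]
435 256 56.0 137.0 [-91. -63. 284.]
435 262 54.0 131.0 [-91. -64. 290.]
435 268 14.0 127.0 [-91. -66. 294.]
435 274 8.0 125.0 [-90. -67. 297.]
435 280 6.0 125.0 [-88. -67. 298.]
435 286 9.0 124.0 [-86. -67. 299.]
435 292 2.0 126.0 [-83. -66. 298.]
435 298 10.0 123.0 [-82. -67. 301.]
445 250 145.0 377.0 [17. 31. 66.]
445 256 143.0 379.0 [25. 32. 66.]
445 262 79.0 130.0 [-91. -61. 291.]
445 268 53.0 127.0 [-91. -62. 294.]
445 274 59.0 122.0 [-91. -64. 299.]
445 280 47.0 118.0 [-91. -65. 303.]
445 286 12.0 115.0 [-91. -66. 306.]
445 292 15.0 114.0 [-89. -67. 308.]
445 298 6.0 115.0 [-87. -67. 308.]
```

Wrist and scene depth agree that the shut fingertips are at z≈73, but the state reports a TCP z of 31. The real tip is about 41 mm behind the reported TCP, which explains the missing contact. I'll confirm this by descending with the guard on.

```bash
python3 - <<'E'
from h import *
from workcell import *
f=F()
z=31;F0=read_state()["ft_force"]
try:
    print(movel(f.W(-72,-126,4),max_speed=60,guard=4),read_state()["eef_pos"])
    print(movel(f.W(-72,-126,-4),max_speed=15,guard=4),read_state()["eef_pos"])
    s=read_state();print(s["time"],s["eef_pos"],(s["ft_force"]-F0).round(1))
except PlanningError as e: print(e)
c=camera("wrist");cv2.imwrite("pics/w3.png",c["image"]);np.savez("pics/w3.npz",**c)
for v in (238,242,246,250):print(f.L(pts(c,[(312,v)])).round())
E
```

```text
False [ 420.77964492 -292.11822047    3.75947518]
True [ 421.05573974 -292.6944268    -3.70719973]
8.0167 [ 421.05573974 -292.6944268    -3.70719973] [0.2 0.9 8.6]
[[ -81. -130.   31.]]
[[ -82. -130.   38.]]
[[ -82. -129.   43.]]
[[ -82. -129.   46.]]
```

View pics/w3.png

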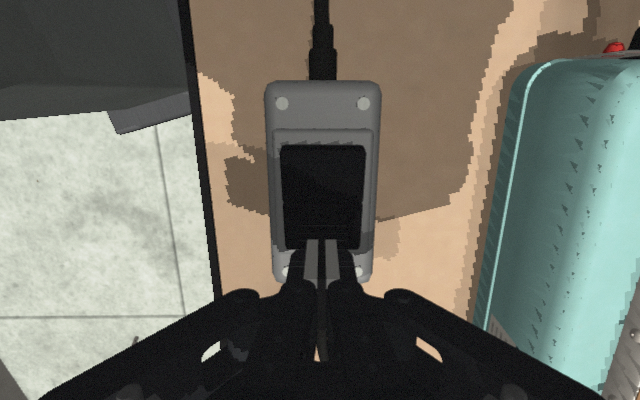

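```bash
python3 - <<'E'
from h import *
from workcell import *
f=F()
for z in(-6,-8,-9.5,-11,-12.5):
    h=movel(f.W(-72,-126,z),max_speed=15,guard=16)
    s=read_state();print(h,z,s["time"],s["eef_pos"][2].round(1),s["ft_force"].round(1))
    if h or s["ft_force"][2]>18: break
E
```

```text
True -6 8.275 -4.4 [-5.3  3.5 28.3]
```

```bash
python3 - <<'E'
from h import *
from workcell import *
f=F()
movel(f.W(-60,-126,75),max_speed=200)
s=read_state();print(s["time"],s["eef_pos"],s["ft_force"].round(1))
c=camera("wrist");cv2.imwrite("pics/w4.png",c["image"]);np.savez("pics/w4.npz",**c)
for v in range(100,240,6):print(v,f.L(pts(c,[(322,v)]))[0].round(1))
E
```

```text
8.8333 [ 417.70545762 -303.72695614   74.93511888] [-0.2 -0.8 -1. ]
100 [-129.2 -125.    23.1]
106 [-125.4 -125.    24.6]
112 [-122.4 -125.1   39.1]
118 [-118.7 -125.1   39. ]
124 [-114.8 -125.1   36.6]
130 [-111.1 -125.1   38. ]
136 [-107.2 -125.1   37.4]
142 [-135.5 -125.7  252.6]
148 [ -98.8 -125.1   33.5]
154 [ -95.1 -125.1   35.4]
160 [ -90.9 -125.1   34.3]
166 [ -86.5 -125.1   32.9]
172 [ -82.3 -125.1   33. ]
178 [ -77.7 -125.1   31.3]
184 [ -71.6 -125.1   25. ]
190 [ -66.7 -125.1   23.4]
196 [ -61.7 -125.1   22.1]
202 [ -57.1 -125.1   22. ]
208 [ -52.1 -125.1   21.3]
214 [ -45.5 -125.    16.4]
220 [ -40.7 -125.    16.5]
226 [ -35.7 -125.    16.4]
232 [ -30.2 -125.    15.4]
238 [ -24.9 -125.    15.1]
```

View pics/w4.png

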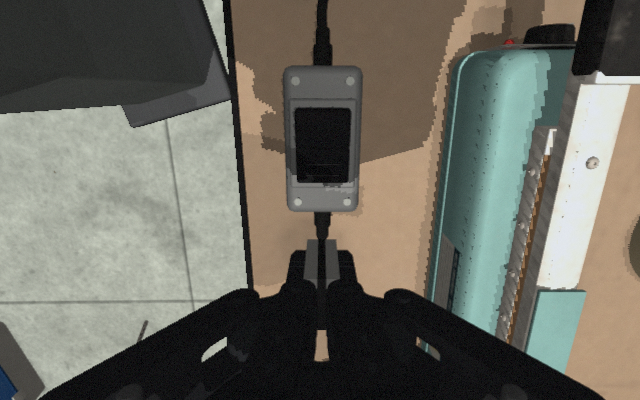

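```bash
python3 - <<'E'
from h import *
from workcell import *
f=F()
c=np.load("pics/w4.npz");v,u=np.mgrid[112:180,300:346];P=f.L(pts(c,np.c_[u.ravel(),v.ravel()]));P=P[(P[:,2]>27)&(P[:,2]<44)]
print("rocker slope",np.polyfit(P[:,0],P[:,2],1),len(P))
movel(f.W(-60,-110,190),max_speed=250)
open_gripper()
th=np.radians(15);R=f.R(th);d=R[:,2]
G=f.W(-178,2,92);K=59
movep(G+d*(K-90),R)
s=read_state();print(s["time"],s["eef_pos"],s["qpos"].round(2),s["ft_force"].round(1))
c=camera("wrist");cv2.imwrite("pics/w5.png",c["image"]);np.savez("pics/w5.npz",**c)
E
```

```text
rocker slope [-0.17601009 18.03948643] 3112
10.975 [ 570.00940114 -232.57356099  121.75100683] [ 0.57  0.64 -0.2   1.64 -0.18  0.92  0.25] [-0.9 -0.7  0.1]
```

View pics/w5.png

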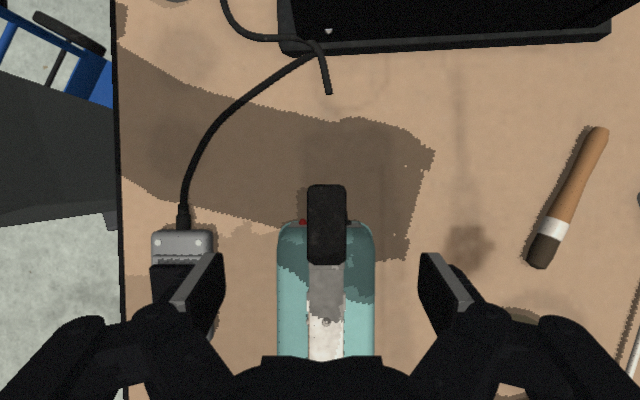

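The rocker now slopes at −0.176 (about −0.18 expected when fully off), so the sealer is switched off. In this picture the handle is at (306–347, 184–265), between the open fingers.

```bash
python3 - <<'E'
from h import *
from workcell import *
f=F();c=np.load("pics/w5.npz")
v,u=np.mgrid[170:290,295:360];uv=np.c_[u.ravel(),v.ravel()];P=pts(c,uv);L=f.L(P)
g=cv2.cvtColor(c["image"],cv2.COLOR_BGR2GRAY)[170:290,295:360].ravel()
s=(L[:,2]>90)&(L[:,2]<112)&(g<65)
m=cv2.morphologyEx(s.reshape(u.shape).astype(np.uint8),cv2.MORPH_OPEN,np.ones((7,7))).ravel()>0
r=cv2.minAreaRect(pts(c,uv[m],102)[:,:2].astype(np.float32));print(r,f.L([*r[0],0]),np.percentile(L[m],[2,50,98],axis=0).round(1))
# strip
s=(L[:,2]>85)&(L[:,2]<112)&(v.ravel()>268);print("strip",np.percentile(L[s],[2,50,98],axis=0).round(1))
# row-wise handle centre
for r_ in(190,210,230,250,275,285):
    q=L[(v.ravel()==r_)&(L[:,2]>85)&(L[:,2]<112)];print(r_,q[:,0].mean().round(1),q[:,1].min().round(1),q[:,1].max().round(1),q[:,2].mean().round(1))
# finger tips
for uu,vv in((215,256),(205,256),(430,256),(440,258)):print(f.L(pts(c,[(uu,vv)])).round(1))
print(f.L(read_state()["eef_pos"]))
E
```

```text
((573.27587890625, -234.9353790283203), (51.387752532958984, 25.026151657104492), 74.41817474365234) [[-168.0690321     5.41839743    0.        ]] [[-192.5   -7.2   97.3]
 [-168.3    5.1  101.6]
 [-143.6   17.5  103.2]]
strip [[-138.6   -5.5   92. ]
 [-130.4    5.5   94.7]
 [-123.6   16.7  100.2]]
190 -189.9 -6.5 17.4 101.3
210 -177.1 -7.2 18.1 101.4
230 -164.3 -7.2 18.2 101.5
250 -151.3 -7.3 18.3 101.5
275 -133.1 -5.5 16.7 94.5
285 -126.3 -5.6 16.7 94.4
[[-165.2  -41.4  178.5]]
[[-165.2  -45.6  178.2]]
[[-165.1   46.7  178.1]]
[[-164.6   50.3  179.6]]
[[-169.17562757    1.68325942  122.3971897 ]]
```

```bash
cat >> h.py <<'E'
_f=F();f2=F(c=_f.W(-1.5,5,0)[:2]);K=59;T0=np.radians(15)
def pose(a,gx=-178.,gz=92.,dz=0):
    # jaw angle a: grip point turned about pivot (130,100) in sealer frame
    u=130-gx;w=gz-100
    G=f2.W(130-(u*np.cos(a)-w*np.sin(a)),0,100+u*np.sin(a)+w*np.cos(a))
    R=f2.R(T0+a);return G+R[:,2]*K,R
E
python3 - <<'E'
from h import *
from workcell import *
p,R=pose(0)
print(p,[None if inverse_kinematics(*pose(a)) is None else inverse_kinematics(*pose(a)).round(2) for a in(0,.26,.524)])
movel(p-R[:,2]*90,frame=R,max_speed=60)
print(movel(p,max_speed=60,guard=8))
s=read_state();print(s["time"],s["eef_pos"],s["ft_force"].round(1))
c=camera("wrist");cv2.imwrite("pics/w6.png",c["image"]);np.savez("pics/w6.npz",**c)
E
```

```text
[ 580.03085702 -209.09927449   35.01037625] [array([ 0.54,  0.75, -0.21,  1.7 , -0.18,  0.74,  0.24]), array([ 0.74,  0.72, -0.33,  1.6 , -0.36,  0.98,  0.42]), array([ 0.9 ,  0.75, -0.41,  1.47, -0.5 ,  1.25,  0.52])]
False
12.925 [ 580.18004928 -209.25088256   35.31443909] [ 0.3 -0.6  0. ]
```

View pics/w6.png

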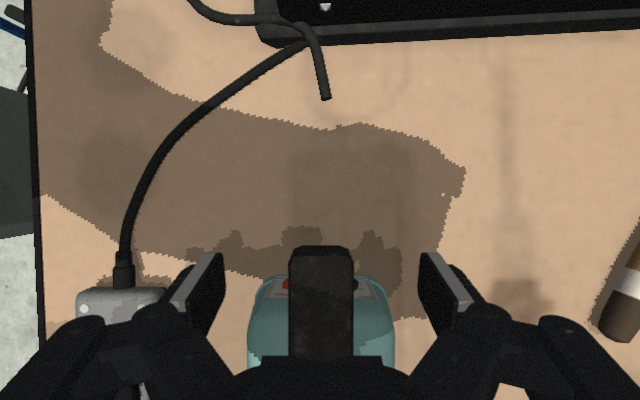

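The handle spans columns 288–354, which puts its centre at 321, midway between the pads at 224 and 419. I'll clamp now.

```bash
python3 - <<'E'
from h import *
from workcell import *
clamp()
s=read_state();print(s["time"],s["eef_pos"],s["finger_gap"],s["ft_force"].round(1))
c=camera("wrist");cv2.imwrite("pics/w7.png",c["image"]);np.savez("pics/w7.npz",**c)
c=camera("scene");cv2.imwrite("pics/s7.png",cv2.resize(c["image"][180:290,285:445],None,fx=5,fy=5))
E
```

```text
13.55 [ 579.97501924 -209.14740534   35.15389246] 25.111202185746063 [-1.9  0.6  5.2]
```

View pics/w7.png

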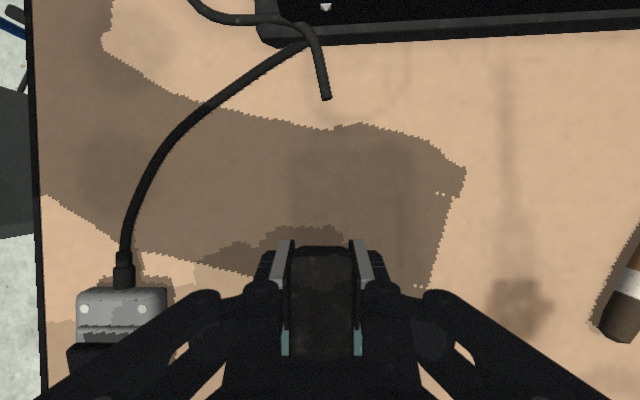

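View pics/s7.png

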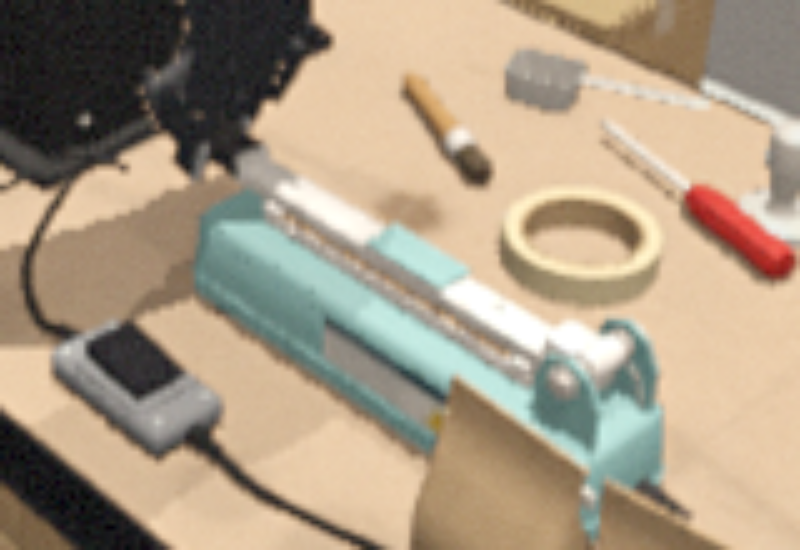

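The fingers hold the handle with a 25 mm gap, and the scene view shows the rocker flat-off. Next I lift along the arc, watching the force.

```bash
python3 - <<'E'
from h import *
from workcell import *
for a in(3,6,10,14):
    p,R=pose(np.radians(a));movel(p,frame=R,max_speed=40)
    s=read_state();print(a,s["time"].__round__(2),(s["eef_pos"]-p).round(1),s["finger_gap"].__round__(1),s["ft_force"].round(1),s["torque"].round(2))
    if np.linalg.norm(s["ft_force"])>30: break
c=camera("wrist");cv2.imwrite("pics/w8.png",c["image"]);np.savez("pics/w8.npz",**c)
c=camera("scene");cv2.imwrite("pics/s8.png",cv2.resize(c["image"][160:290,265:445],None,fx=4,fy=4));np.savez("pics/s8.npz",**c)
E
```

```text
3 14.23 [-0.1  0.  -0. ] 25.3 [-0.4  0.4 -1.3] [-0.38  0.24 -0.04]
6 14.82 [-0.1 -0.  -0. ] 25.4 [-0.6 -0.6 -2.2] [-0.41  0.31 -0.04]
10 15.54 [-0.1 -0.  -0.1] 25.3 [-1.1 -0.3 -1.8] [-0.5   0.43  0.09]
14 16.27 [-0.1 -0.1 -0.1] 25.5 [-2.8  0.3 -1.9] [-0.53  0.59  0.18]
```

View pics/s8.png

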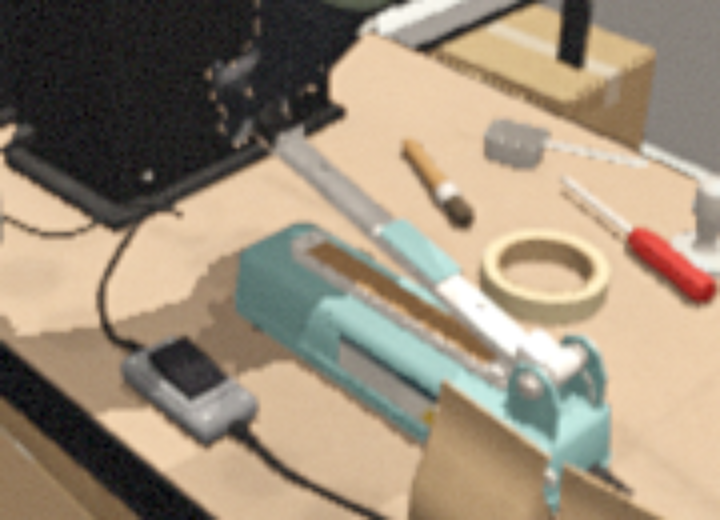

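The jaw is rising and the forces are small, about 2 N of jaw weight.

```bash
python3 - <<'E'
from h import *
from workcell import *
for a in(18,22,26,28.5,30):
    p,R=pose(np.radians(a));movel(p,frame=R,max_speed=40)
    s=read_state();print(a,s["time"].__round__(2),(s["eef_pos"]-p).round(1),s["finger_gap"].__round__(1),s["ft_force"].round(1),s["torque"].round(2))
    if np.linalg.norm(s["ft_force"])>30: break
for n in("wrist","scene","top"):
    c=camera(n);cv2.imwrite(f"pics/{n}9.png",c["image"]);np.savez(f"pics/{n}9.npz",**c)
    if n=="scene":cv2.imwrite("pics/s9.png",cv2.resize(c["image"][160:290,265:445],None,fx=4,fy=4))
E
```

```text
18 17.09 [-0.  -0.1 -0.1] 25.5 [-4.7  0.5 -2.4] [-0.68  0.84  0.32]
22 17.82 [-0.1 -0.2  0.3] 25.4 [-6.4 -0.2 -3.5] [-0.88  1.    0.47]
26 18.54 [-0.2 -0.3  0.2] 25.1 [-4.8 -0.7 -3.1] [-1.    0.96  0.57]
28.5 19.05 [-0.2 -0.4  0.2] 25.6 [-6.1  0.  -4.8] [-1.05  0.96  0.57]
30 19.42 [-0.2 -0.4  0.2] 25.4 [-6.1 -0.8 -4.3] [-1.07  0.96  0.63]
```

View pics/s9.png

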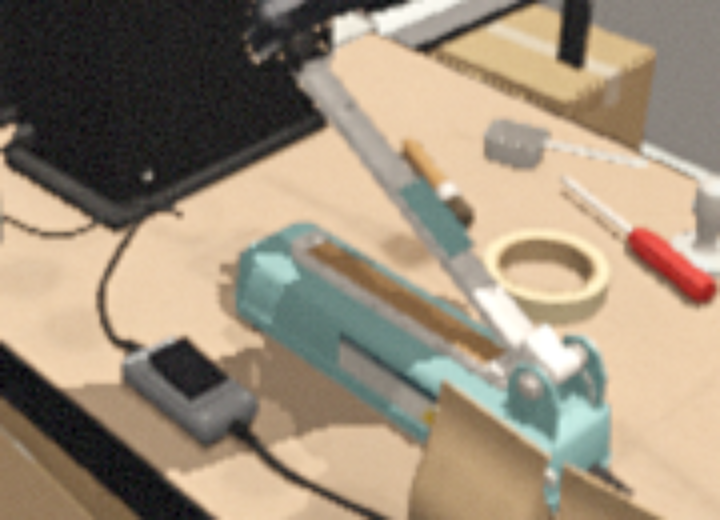

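View pics/wrist9.png

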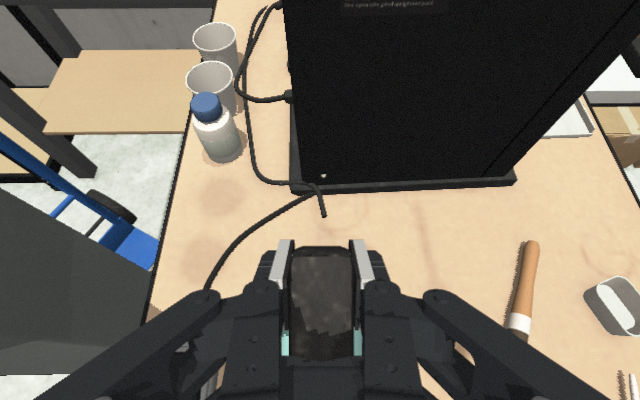

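View pics/top9.png

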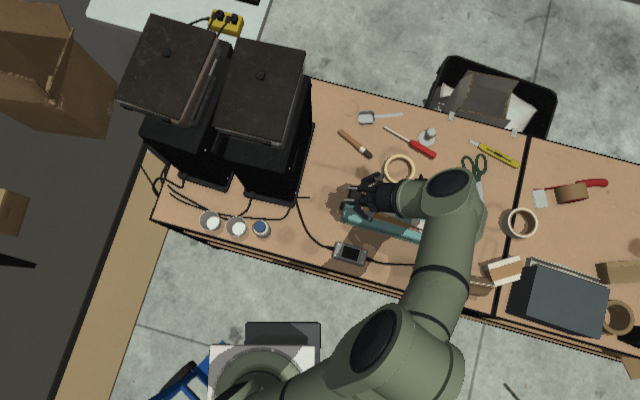

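The jaw is up, the handle is held flush between the pads in the wrist view, and the bystanders look unmoved. I'll measure the jaw angle from depth.

```bash
python3 - <<'E'
from h import *
from workcell import *
for n in("scene0","s8","scene9"):
    c=np.load(f"pics/{n}.npz");v,u=np.mgrid[165:290,300:420];P=pts(c,np.c_[u.ravel(),v.ravel()]);L=f2.L(P);L=L[c["range_z"][165:290,300:420].ravel()>0]
    s=(abs(L[:,1])<9)&(L[:,2]>88)&(L[:,0]>-130)&(L[:,0]<90)
    A=L[s]
    if n!="scene0": 
        a0={"s8":14,"scene9":30}[n]; pred=100+(130-A[:,0])*np.tan(np.radians(a0)); A=A[abs(A[:,2]-pred)<25]
    k=np.polyfit(A[:,0],A[:,2],1);r=A[:,2]-np.polyval(k,A[:,0]);A=A[abs(r)<6];k=np.polyfit(A[:,0],A[:,2],1)
    print(n,len(A),"angle",np.degrees(np.arctan(-k[0])).round(2),"x",A[:,0].min().round(),A[:,0].max().round())
# wrist: handle top plane
for n,rows in(("w7",(262,350)),("w8",(262,350)),("wrist9",(262,350))):
    c=np.load(f"pics/{n}.npz");v,u=np.mgrid[rows[0]:rows[1]:2,300:342:2];uv=np.c_[u.ravel(),v.ravel()];uv=uv[c["range_z"][uv[:,1],uv[:,0]]>0]
    L=f2.L(pts(c,uv));s=L-np.median(L,0)
    k=np.polyfit(L[:,0],L[:,2],1);r=L[:,2]-np.polyval(k,L[:,0]);B=L[abs(r)<3];k=np.polyfit(B[:,0],B[:,2],1)
    print(n,len(B),"handle slope deg",np.degrees(np.arctan(-k[0])).round(2),B.mean(0).round(1))
c0=np.load("pics/top0.npz");c1=np.load("pics/top9.npz")
d=cv2.absdiff(c0["image"],c1["image"]).max(2)
for nm,(a,b,e,g) in dict(cups=(195,275,205,240),tape=(382,412,150,172)).items():print(nm,(d[e:g,a:b]>60).sum())
E
```

```text
scene0 273 angle -0.28 x -129.0 90.0
s8 325 angle 13.83 x -130.0 90.0
scene9 416 angle 30.58 x -122.0 89.0
w7 922 handle slope deg -0.19 [-1.724e+02 -1.000e-01  1.019e+02]
w8 918 handle slope deg 13.91 [-1.630e+02 -1.000e-01  1.749e+02]
wrist9 920 handle slope deg 30.07 [-1.305e+02 -1.000e-01  2.532e+02]
cups 0
tape 0
```

```bash
python3 - <<'E'
from h import *
from workcell import *
wait(1.0)
s=read_state();print(s["time"],s["eef_pos"],s["finger_gap"],s["ft_force"].round(1))
c=camera("wrist");uv=np.array([(u,v) for v in range(262,350,2) for u in range(300,342,2)]);uv=uv[c["range_z"][uv[:,1],uv[:,0]]>0];L=f2.L(pts(c,uv))
k=np.polyfit(L[:,0],L[:,2],1);r=L[:,2]-np.polyval(k,L[:,0]);B=L[abs(r)<3];print(np.degrees(np.arctan(-np.polyfit(B[:,0],B[:,2],1)[0])))
finish_job()
E
```

```text
20.5667 [ 576.8948257  -219.89473081  205.46361966] 25.156512453913166 [-4.8 -0.4 -3.8]
30.07609637497689
the job is handed in; nothing more can be done
```

The sealer is switched off and its jaw is held steady in the gripper at 30°, with nothing else propping it. I handed the job in at about 20.6 s.

- **Switch:** With the jaw still shut, I pressed the raised end of the rocker down, with a peak of about 28 N. Depth images afterwards showed its top tilted at −0.176 rad, against about −0.18 expected when fully off.
- **Jaw angle:** I pinched the handle across its width and raised it along the hinge arc, never going past 30°. The wrist camera read 30.07°, and 30.08° again after a 1 s hold. The scene camera read 30.6°, but it's the coarser of the two.
- **Hold:** The finger gap stayed at about 25 mm, and the force on the tool was about 6 N.
- **Other things on the bench:** The top camera showed no change around the cups and bottle, or in the strip of the tape roll I compared. The arm hid part of the bench in that view.

**Disagreements:**
- **Fingertips:** They sit about 40 mm short of the reported tool point, so my first press met only air. I measured the offset with the cameras, and contact on the rocker agreed to within a few mm. I used it for the grasp.
- **Sealer position:** My first estimate was about 5 mm off sideways, and I corrected it from the close-up view before gripping.

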